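# Sweep the cleaned dive-watch parts into the bay and latch the gate

### The arm

A 6-joint arm with a two-finger parallel gripper is mounted at the origin on the work surface. World frame = base frame: x ahead of the robot, y to its left, z up, the work surface at z = 0. Lengths are in mm, angles in rad, forces in N, time in s.
With the tool pointing down it reaches from about 375 to 925 mm from the base axis. Payload 5.7 kg.
Tool frame: the origin (TCP) lies between the finger pads; the fingertips stand 17 mm ahead of it and the grasp point (between the pads) lies 2 mm behind it; z points along the fingers, y is the line along which they close (so a half turn about z gives the same grasp; the last joint's range is limited). The gripper opens to 85 mm and grips with 20 to 120 N. Pads are 22 mm wide; open, the fingers measure 114 mm over their backs; the gripper's body (76 mm by 85 mm) begins 54 mm behind the grasp point. The pads swing forward as they close: fully open they stand 13 mm farther back than shut.
Start: joints at [-1.435, 0.359, 1.51, -0, 1.272, -0.115], TCP at [148.894, -581.202, 248.267] pointing down, gripper open.
Joint ranges: [-2.97, 2.97], [-1.01, 2.36], [0.21, 2.38], [-0.96, 4.11], [0.2, 2.71], [-2.98, 2.98]. Speed limits (rad/s): [2.39, 2.39, 3.14, 3.14, 3.14, 3.14].

### API

Orientations are given as a unit quaternion [x, y, z, w].
In Python, from cell import * gives the robot as it stands.
- The arm moves only by the shell command python3 -m crank 'ROWS' [OPENING]. ROWS is text: rows parted by semicolons, each of 6 numbers parted by spaces: the shift along the tool's x, y, z in m, then the turn, a rotation vector about the tool's x, y, z in degrees. A call has 1 to 12 rows; each row is the pose to reach, as a shift and turn from the pose commanded when the call began, along the tool's axes at that moment; what a row does not reach only later rows make up. A row lasts 1/10 s, in which the tool goes at most 50 mm and 8.59 degrees, less where a joint would pass 70% of its speed; a pose out of reach is approached as far as the arm can. A call with a gripper value outside its range is refused whole. OPENING is the opening in per cent of the stroke, from 0 (shut) to 100 (fully open), set as the call begins (- or left out, the last holds). The fingers move at their own pace and stop on an object; the grip force is fixed at half the most. Time passes only in rows, so rows that repeat a pose let the fingers close. It gives the time, the measured TCP pose, the force, the opening and the grip force at its end, in the units of the state.
- read_state(): the state, without advancing time (a new reading comes with each control period).
- camera(name): name is "scene" or "top" or "wrist"; returns the picture (400x640x3 uint8, blue, green, red); there is no depth.
- camera_model(name): a dict with "K" (3x3 intrinsics, pixels), "extrinsics" (4x4, takes a point from world to camera coordinates). Camera axes: x right, y up, looking along -z (the intrinsics and any distortion apply to the point x, -y, -z); pixel columns grow to the right and rows downward; lengths in mm; the calibration is good to about 2 mm. A picture is of the moment at which its call begins: read the wrist's pose just before it. camera_model takes no time and is no camera call; for the wrist camera it gives the pose at the moment of the call.
- close_job(): hands the job in; it is judged then, once.
The state is a dict: "time": time; "joint_pos": joint angles; "qd": joint speeds; "joint_torque": joint torques, N m; "position": TCP position; "tcp_rot": TCP orientation; "contact_force": force on the tool from outside, world axes, zero at the start; "torque": the same for the moment, N m; "grip_width": finger opening in mm; "grasp_force": force on a finger pad.
Only numpy, scipy, OpenCV 4.12 (cv2) and the standard library are available. Lean on these libraries where they do the work, as an engineer would, in place of code of your own. Each camera call takes 0.05 s, during which the arm holds its last target. There are 200 camera calls.

### The job

The titanium watch case, its case back and its bezel have just been cleaned: take the straightedge by its rib and with it push all three together, in one group, along the landing into the bay of the parts shelf, behind the line of the gate, without the gripper or arm touching or tipping them. Then lay the straightedge down flat on the bench, rib up and clear of the shelf, and swing the gate shut, lifting it over the rim so that its tab drops fully down behind it. Leave all the other things where they are.

Things in the scene. Friction and masses are not known exactly. Their poses are not given: they have to be found in the camera images.
- shelf: low fixed parts shelf: grey board 320 x 230 mm, its flat top 25 mm above the bench. Origin: at bench height (z = 0) under the middle of the bay's mouth, on the gate's line; x points into the bay, y left, z up. Bare landing at x = -190 to 0 mm, bay beyond; board edges at x = -190 and +130, y = +-115 mm. No sill between landing and bay
- bay_floor (a point): middle of the bay's floor (shelf x 63, y 0, z 25 mm); axes as the shelf. The bay, open above, spans shelf x 7 to 123 mm and y -95 to +95 mm between aluminium walls 30 mm tall (left, right, back); its mouth is the gate's line
- gate (a joint): angle of the gate about its upright pin (rad): 0 shut across the bay's mouth (its stop), growing as it swings out over the landing and away to the left; range 0 to 2.4. Light, slight friction: stays where it is left. At angle a the knob is at shelf x = -152 sin a, y = 102 - 152 cos a (mm)
- gate_lift (a joint): how far the whole gate is lifted on its pin (m): 0 down, at most 0.018; it falls back by its own weight (0.13 kg) when let go
- gate_hinge (a point): the gate's pin axis, on the board's top (shelf x 0, y +102, z 25 mm); axes as the shelf. The fixed pin's head reaches 91 mm above the bench
- gate_knob (a point): grip point of the gate's knob: upright round steel post 12 mm across, 36 mm tall, on the gate's top edge, 152 mm from the pin axis; with the gate down it spans z = 57 to 93 mm above the bench, this point at 81 mm. The gate panel under it is aluminium, 4 mm thick (7 mm bead along the top), z = 29 to 58 mm, 191 mm long from the pin
- gate_tab (a point): lower edge of the steel tab at the gate's free end: 5 mm thick, 16 mm tall, 191 to 215 mm from the pin axis; this point, its lower edge's middle, is 205 mm from the pin and 33 mm above the bench with the gate down
- rim_top (a point): middle of the top edge of the rim, a fixed upright steel lip 5 mm thick (shelf x -10.5 to -5.5 mm), 15 mm wide (y -99 to -114), its top 43 mm above the bench: 10 mm above the lower edge of a lowered tab. A lowered tab strikes its outside; lifted 11 to 18 mm the gate passes over, and at angle 0 the tab is behind the rim and can be let down
- straightedge: black plastic straightedge lying on the bench, rib up: flat blade 160 (y) x 50 (x) x 6 mm with an upright grip rib 80 mm long (y), 10 mm thick (x), its top at z = 42 mm; 0.11 kg, the blade slippery. Origin: on the underside below the middle of the rib; x points to the straight working edge at x = +38 mm; rear edge at x = -12 mm; z up
- straightedge_grip (a point): grip point in the middle of the rib, 32 mm above the underside; pinch the rib across its 10 mm (along x)
- working_edge (a point): middle of the straight working edge, 38 mm ahead of the rib's middle, 3 mm above the underside
- watch_case: titanium dive-watch case with dark crystal up: 40 mm across, 11 mm tall, four lugs (47 mm over the lugs, along x), crown on +y reaching 24 mm from the middle; 45 g. Origin: centre of underside, z up. Starts on the shelf's landing (all three parts lie within shelf x -110 to -20 mm, y +-85 mm)
- case_back: solid titanium case back, a disc 34 mm across, 6 mm tall with six key slots; 30 g. Origin: centre of underside, z up. Starts on the landing
- bezel: titanium bezel, an open ring 41 mm outside (42 over the teeth), 31 mm inside, 6 mm tall; 22 g. Origin: centre of underside, z up. Starts on the landing
- parts_tin: bystander: round aluminium screw-lid tin, 32 mm across, 19 mm tall, at the back of the bay. Origin: centre of underside
- crown_tube_tool: bystander: chrome crown tube tool, knurled handle and slim tip, 113 mm long (x), 14 mm tall, on the bench. Origin: underside, 55 mm from the handle's end
- case_holder: bystander: grey polymer case holder, two jaws with four pins, 62 x 76 mm, 28 mm tall. Origin: centre of underside
- pressure_cup: bystander: open steel pressure tester cup, 62 mm across, 62 mm tall. Origin: centre of underside
- loupe: bystander: black eye loupe, 34 mm across, 32 mm tall. Origin: centre of underside
- screwdriver: bystander: small screwdriver, 110 mm long, lying on the bench. Origin: its underside
- grease_jar: bystander: small white jar with black lid, 40 mm across, 34 mm tall. Origin: centre of underside
Things that resemble listed ones, but are neither listed nor needed, are in the scene too. What is shaped like the watch_case but yellow is not meant.

How it is judged:
By the outcome, as a careful person would: the job done as asked, in the order asked, and still so for the second after the job is handed in, with the robot touching nothing.
It also fails if it takes over 69 s, if anything falls off the work surface, if the arm or the gripper's body presses on something with over 40 N, if the wrist force passes 120 N, or if a joint passes its speed limit or range.

## Working session

There is one attempt and no reset: what is moved stays moved. The work goes in short steps, Python scripts to look and compute and a shell command to move; the robot and the scene stay as the last step left them, time stands still between calls to the robot, and variables do not carry over. Pictures are saved under pics/ and viewed, at most 10 in all, crops included, and the job is handed in when it is done.

```bash
ls; mkdir -p pics
python3 - <<'E'
from cell import *
import cv2
for n in("scene","top"):
    cv2.imwrite(f"pics/{n}0.png",camera(n)); m=camera_model(n); print(n,m)
print(read_state())
E
```

```text
pics
scene {'K': array([[461.29212691,   0.        , 325.35350453],
       [  0.        , 461.29212691, 202.59384196],
       [  0.        ,   0.        ,   1.        ]]), 'extrinsics': array([[ 3.29991168e-01,  9.43935977e-01,  9.52367061e-03,
        -1.66951779e+02],
       [-7.89880564e-01,  2.70582286e-01,  5.50339824e-01,
         3.87751463e+02],
       [ 5.16908623e-01, -1.89129844e-01,  8.34886446e-01,
        -1.93932462e+03],
       [ 0.00000000e+00,  0.00000000e+00,  0.00000000e+00,
         1.00000000e+00]])}
top {'K': array([[508.28316885,   0.        , 318.33654023],
       [  0.        , 508.28316885, 192.48328367],
       [  0.        ,   0.        ,   1.        ]]), 'extrinsics': array([[ 8.99581891e-03, -9.99955469e-01, -2.85206679e-03,
        -2.76555775e+01],
       [ 9.91933128e-01,  8.56292348e-03,  1.26472710e-01,
        -5.70393190e+02],
       [-1.26442656e-01, -3.96678513e-03,  9.91965987e-01,
        -1.55014706e+03],
       [ 0.00000000e+00,  0.00000000e+00,  0.00000000e+00,
         1.00000000e+00]])}
{'time': 0.1, 'joint_pos': array([-1.43508669e+00,  3.59488336e-01,  1.51132533e+00, -1.28445626e-05,
        1.27252490e+00, -1.15084453e-01]), 'qd': array([ 4.19683367e-05, -2.04870967e-03, -1.18151416e-03, -4.43953367e-05,
       -1.56586333e-03, -9.67003295e-04]), 'joint_torque': array([ 1.85305148e-04, -5.28651559e+01, -2.79350173e+01, -2.18432383e-04,
        5.05691220e-03,  3.16619818e-06]), 'position': array([ 148.82044237, -580.6377533 ,  247.50424054]), 'tcp_rot': array([ 9.92147473e-01,  1.25070502e-01, -1.51390317e-05, -8.72847858e-04]), 'contact_force': array([-1.56511924,  0.26806874, -0.05111146]), 'torque': array([0.02645151, 0.00444746, 0.02119362]), 'grasp_force': 0.0, 'grip_width': 85.41664046688035}
```

View pics/top0.png

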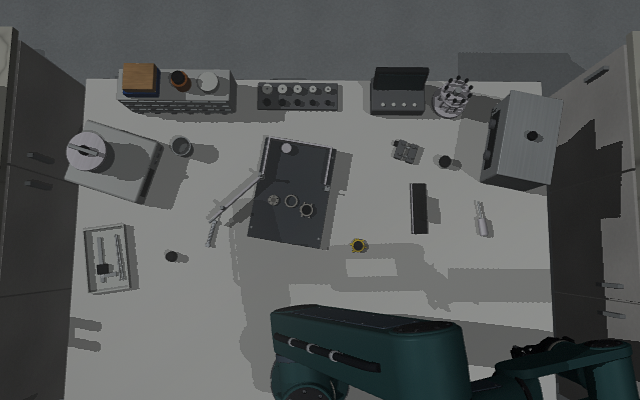

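View pics/scene0.png

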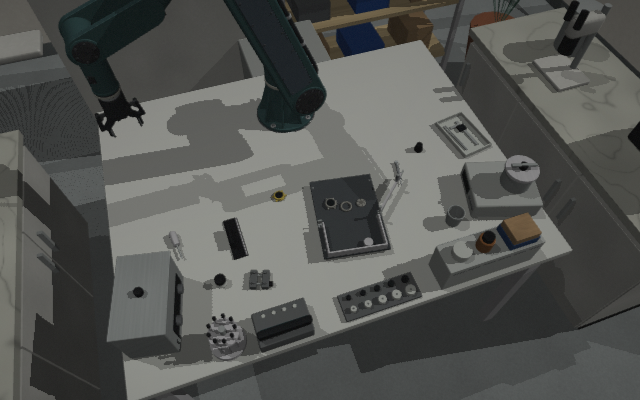

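The top view shows the shelf at about (293,192), with the gate open to its left around (235,195). The three parts are at (273,200), (291,201) and (307,210), and the black straightedge is at (418,208). The yellow decoy is at (359,245). Next I'll enlarge the shelf and the straightedge in both views.

Run:
```python
import cv2,numpy as np
t=cv2.imread("pics/top0.png");s=cv2.imread("pics/scene0.png")
def enh(i,k): 
    i=cv2.resize(i,None,fx=k,fy=k,interpolation=cv2.INTER_CUBIC); return np.clip(255*(i/255.)**.6,0,255).astype(np.uint8)
a=enh(t[125:265,200:350],4); b=enh(t[170:245,395:440],4)
o=np.zeros((560,800,3),np.uint8); o[:560,:600]=a; o[:300,610:790]=b
cv2.imwrite("pics/c1.png",o)
a=enh(s[150:270,295:415],4.5); b=enh(s[205:270,205:265],4)
o=np.zeros((540,800,3),np.uint8); o[:540,:540]=a; o[:260,550:790]=b
cv2.imwrite("pics/c2.png",o)
```

```text
(no output)
```

View pics/c1.png

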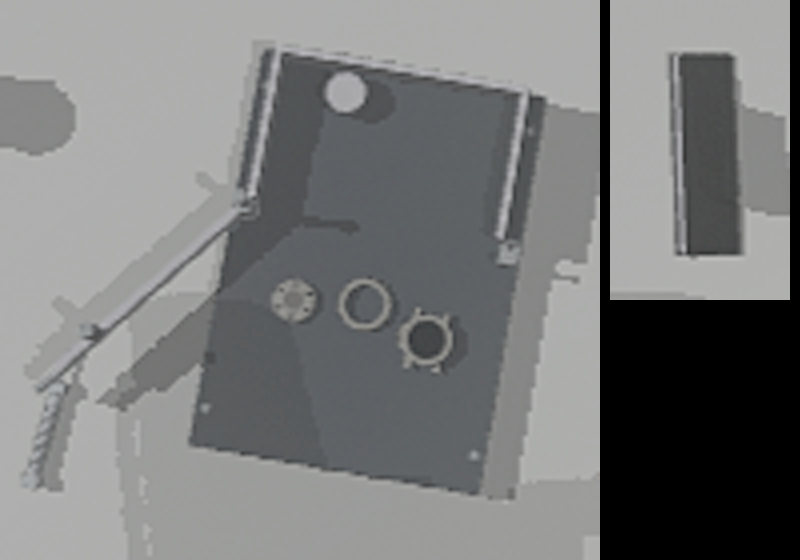

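View pics/c2.png

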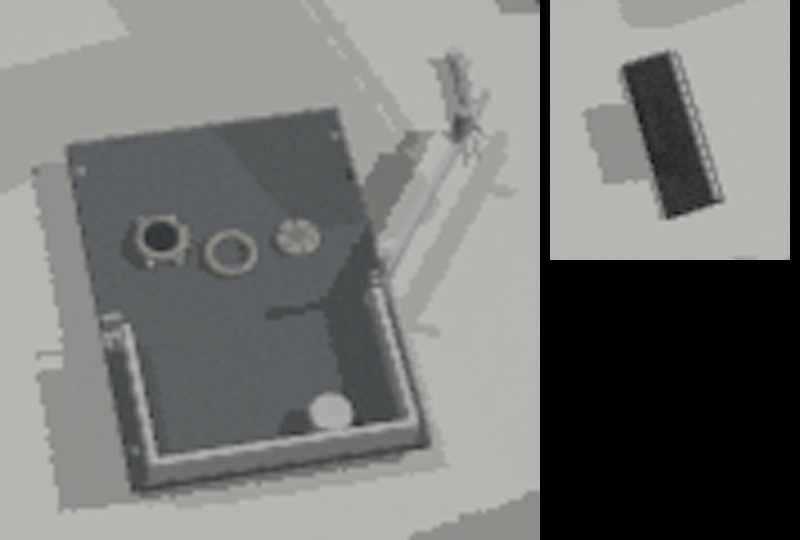

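```bash
cat > h.py <<'E'
import numpy as np, cv2
from scipy.optimize import least_squares
from scipy.spatial.transform import Rotation as R
from cell import camera_model
M={n:camera_model(n) for n in("top","scene")}
def proj(n,P,m=None):
    m=m or M[n]; E=m["extrinsics"]; c=(E[:3,:3]@np.atleast_2d(P).T).T+E[:3,3]; c=c*[1,-1,-1]
    q=(m["K"]@c.T).T; return q[:,:2]/q[:,2:]
def px(n,l,k,ox,oy,u0=0): return (n,(np.array(l,float)-[u0,0]+.5)/k-.5+[ox,oy])
def fit(model,obs,p0):   # pose x y yaw z
    f=lambda p: np.concatenate([(proj(n,np.c_[ (R.from_euler('z',p[2]).as_matrix()@np.c_[model[n]].T).T]+[p[0],p[1],p[3]])-o).ravel() for n,o in obs])
    r=least_squares(f,p0); return r.x,np.abs(r.fun).reshape(-1,2).max(1)
def tri(obs):
    f=lambda P: np.concatenate([(proj(n,P)[0]-o) for n,o in obs]); r=least_squares(f,[650,0,20]); return r.x,np.abs(r.fun).max()
E
python3 - <<'E'
from h import *
np.set_printoptions(precision=3,suppress=True)
T=lambda l:px("top",l,4,200,125); S=lambda l:px("scene",l,4.5,295,150)
mod={"top":np.array([[-190,115,25],[-190,-115,25],[130,-115,25]]),"scene":np.array([[-190,115,25],[-190,-115,25],[130,115,25]])}
p,e=fit(mod,[T([[190,445],[482,496],[545,97]]),S([[338,109],[67,145],[428,443]])],[700,50,0,0]); print("shelf",p,e)
Rz=R.from_euler('z',p[2]).as_matrix()
for nm,a,b in (("back",[294,300],[298,237]),("bezel",[364,304],[230,252]),("case",[427,340],[162,238]),("tin",[346,91],[331,410]),("knob",[92,328],[462,130])):
    w,e=tri([(T(a)[0],T(a)[1].ravel()),(S(b)[0],S(b)[1].ravel())]); print(nm,w,e,"shelf:",Rz.T@(w-[p[0],p[1],p[3]]))
m=np.array([[38,80,6],[-12,80,6],[-12,-80,6],[38,-80,6.]])
o=[px("top",[[677,256],[743,255],[734,54],[670,53]],4,395,170,610)]
# scene order to match: working edge strip on right side
o2=[px("scene",[[674,50],[622,66],[668,218],[722,202]],4,205,205,550)]
for y in(1.57,):
    q,e=fit({"top":m,"scene":m},o+o2,[650,-250,y,0]); print("se",q,e)
for k in o+o2: print(k)
E
```

```text
shelf [603.332  55.473  -0.162  -6.699] [0.296 0.732 0.535 0.574 0.719 0.655]
back [548.275 119.416  25.616] 0.14359346142060758 shelf: [-64.637  54.241  32.315]
bezel [545.181  63.604  27.137] 0.14831173100515116 shelf: [-58.702  -1.342  33.836]
case [517.246  14.789  31.062] 0.22444205194318556 shelf: [-78.409 -54.019  37.761]
tin [711.499  79.887  44.612] 0.03969489935218462 shelf: [102.822  41.517  51.311]
knob [520.608 268.749  68.368] 0.07406702929245057 shelf: [-115.995  197.167   75.067]
se [ 528.392 -354.167    1.595   -5.823] [0.236 0.48  0.325 0.382 0.276 0.454 0.677 0.379]
('top', array([[411.375, 233.625],
       [427.875, 233.375],
       [425.625, 183.125],
       [409.625, 182.875]]))
('scene', array([[235.625, 217.125],
       [222.625, 221.125],
       [234.125, 259.125],
       [247.625, 255.125]]))
```

```bash
cat >> h.py <<'E'
def pose():
    from cell import read_state
    s=read_state(); return np.array(s["position"]),R.from_quat(s["tcp_rot"]),s
def shift(tgt,yawdeg,long=None):   # tool y at yawdeg in world, tool down -> row (m, deg)
    p,r,s=pose(); a=np.radians(yawdeg)
    y=np.array([np.cos(a),np.sin(a),0]); z=np.array([0,0,-1.]); x=np.cross(y,z)
    T=R.from_matrix(np.c_[x,y,z]); d=r.inv().apply(np.array(tgt)-p)/1000
    return np.r_[d.round(4),(r.inv()*T).as_rotvec(degrees=True).round(2)]
E
python3 - <<'E'
from h import *
np.set_printoptions(suppress=True)
print(shift([520,-350,210],91.4))
E
```

```text
[   0.4168   -0.1312    0.0378   -0.       -0.15   -167.03  ]
```

```bash
python3 -m crank '0.417 -0.131 0.038 0 0 -100;0.417 -0.131 0.038 0 0 -100;0.417 -0.131 0.038 0 0 -100;0.417 -0.131 0.038 0 0 -100;0.417 -0.131 0.038 0 0 -100;0.417 -0.131 0.038 0 0 -100;0.417 -0.131 0.038 0 0 -100;0.417 -0.131 0.038 0 0 -100;0.417 -0.131 0.038 0 0 -100;0.417 -0.131 0.038 0 0 -100;0.417 -0.131 0.038 0 0 -100;0.417 -0.131 0.038 0 0 -100' 100; python3 -m crank '0 0 0 0 0 -67;0 0 0 0 0 -67;0 0 0 0 0 -67;0 0 0 0 0 -67;0 0 0 0 0 -67;0 0 0 0 0 -67;0 0 0 0 0 -67;0 0 0 0 0 -67;0 0 0 0 0 -67;0 0 0 0 0 -67'
python3 - <<'E'
from h import *
import pickle
from cell import *
p,r,s=pose(); m=camera_model("wrist"); im=camera("wrist"); pickle.dump(m,open("w1.pkl","wb"))
print(p,r.as_matrix().round(3),s["joint_pos"].round(3))
cv2.imwrite("pics/w1.png",np.clip(255*(im/255.)**.6,0,255).astype(np.uint8))
E
```

```text
time: 1.3
position: [520.5, -350.0, 209.6]
tcp_rot: [0.539, 0.842, 0.0, -0.001]
contact_force: [0.1, -0.7, 0.2]
grip_width: 85.3
grasp_force: 0.0
time: 2.3
position: [520.2, -350.7, 210.0]
tcp_rot: [-0.01, 1.0, 0.0, -0.0]
contact_force: [-0.1, -0.6, 0.0]
grip_width: 85.1
grasp_force: 0.0
[ 520.15838297 -350.66860875  209.98271659] [[-1.    -0.021 -0.   ]
 [-0.021  1.     0.   ]
 [ 0.     0.    -1.   ]] [-0.703  0.432  1.493  0.     1.217 -2.295]
```

View pics/w1.png

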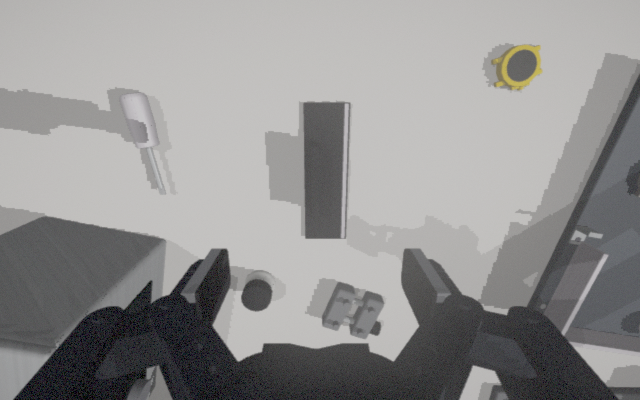

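The wrist view shows the straightedge with its corners at (304,102), (351,102), (347,238) and (306,238). The white-ruled working edge faces right, which is +y, and the rib's shadow falls to the left. The yellow decoy is at (520,67). I'll refine the pose from this view.

Run:
```python
from h import *
import pickle
np.set_printoptions(suppress=True,precision=3)
M["w"]=pickle.load(open("w1.pkl","rb"))
m=np.array([[38,80,6],[-12,80,6],[-12,-80,6],[38,-80,6.]])
ow=("w",np.array([[351,102],[304,102],[306,238],[347,238.]]))
ot=px("top",[[677,256],[743,255],[734,54],[670,53]],4,395,170,610)
os=px("scene",[[674,50],[622,66],[668,218],[722,202]],4,205,205,550)
mm={k:m for k in("w","top","scene")}
for o in([ow],[ow,ot],[ow,ot,os]): print(*fit(mm,o,[528,-354,1.59,0]))
im=cv2.imread("pics/w1.png")[85:255,250:400]
im=np.clip(255*(im/255.)**.5,0,255).astype(np.uint8)
cv2.imwrite("pics/w1c.png",cv2.resize(im,None,fx=3.5,fy=3.5,interpolation=cv2.INTER_CUBIC))
```

```text
[ 526.532 -349.609    1.598   -0.438] [0.126 0.091 0.124 0.187]
[ 526.388 -350.09     1.597    1.013] [0.213 0.409 0.512 0.525 0.653 1.251 1.211 0.913]
[ 527.223 -350.377    1.596   -2.258] [0.764 0.691 0.586 1.113 0.772 1.404 1.313 0.984 1.142 0.965 0.86  1.501]
```

View pics/w1c.png

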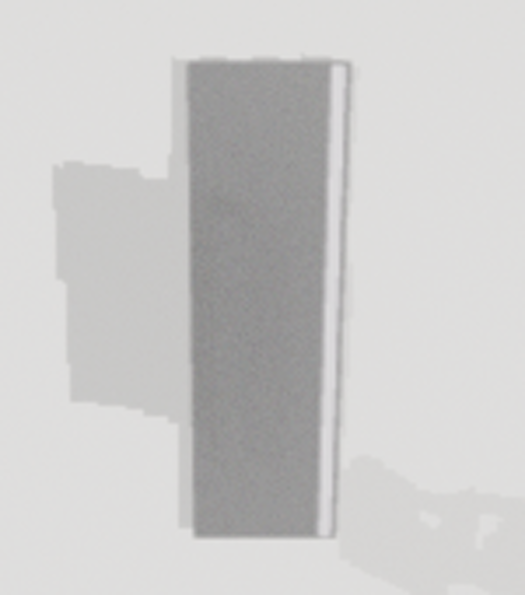

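The crop confirms one flat blade with the white-scaled edge on +y and the rib shadow on −y, at z≈0. Now I'll descend and grip it.

```bash
python3 -m crank '-0.006 0.001 0.05 0 0 0;-0.006 0.001 0.1 0 0 0;-0.006 0.001 0.14 0 0 0;-0.006 0.001 0.165 0 0 0;-0.006 0.001 0.18 0 0 0;-0.006 0.001 0.18 0 0 0' 60;  python3 -m crank '0 0 0 0 0 0;0 0 0 0 0 0;0 0 0 0 0 0;0 0 0 0 0 0;0 0 0 0 0 0;0 0 0 0 0 0;0 0 0 0 0 0;0 0 0 0 0 0' 0
```

```text
time: 2.95
position: [525.2, -348.8, 28.3]
tcp_rot: [-0.011, 1.0, 0.001, -0.001]
contact_force: [-0.2, 0.2, -0.1]
grip_width: 51.4
grasp_force: 0.0
time: 3.75
position: [527.6, -350.7, 32.2]
tcp_rot: [-0.012, 1.0, -0.001, 0.001]
contact_force: [0.3, -0.6, 6.9]
grip_width: 9.2
grasp_force: 59.5
```

```bash
cat >> h.py <<'E'
CH=[[.417,-.131,.038,-100],[0,0,0,-67],[-.006,.001,.18,0]]
def cmd(ch=None):
    p=np.array([148.894,-581.202,248.267]); yaw=-75.63
    for x,y,z,t in (ch if ch is not None else eval(open("ch.txt").read())):
        a=np.radians(yaw); Y=np.array([np.cos(a),np.sin(a),0]); X=np.cross(Y,[0,0,-1.])
        p=p+1000*(x*X+y*Y+z*np.array([0,0,-1.])); yaw-=t
    return p,yaw
def want(tgt,yaw):
    p,y0=cmd(); a=np.radians(y0); Y=np.array([np.cos(a),np.sin(a),0]); X=np.cross(Y,[0,0,-1.]); d=(np.array(tgt)-p)/1000
    return np.round([d@X,d@Y,-d[2],y0-yaw],4)
def sh(x,y,z=0,o=(603.3,55.5),th=-.162):
    c,s=np.cos(th),np.sin(th); return np.array([o[0]+c*x-s*y,o[1]+s*x+c*y,z])
E
echo '[[.417,-.131,.038,-100],[0,0,0,-67],[-.006,.001,.18,0]]'>ch.txt
python3 - <<'E'
from h import *
np.set_printoptions(suppress=True)
print(cmd()); t=sh(-156,-4,150); print(t, want(t,-9.3), want([526,-200,150],91.4))
E
python3 -m crank '0 0 -0.03 0 0 0;0 0 -0.06 0 0 0;0 0 -0.12 0 0 0;0 0 -0.12 0 0 0;0 0 -0.12 0 0 0'
python3 -c "
from h import *
for i in range(3): print(pose()[0],pose()[2]['contact_force'])"
```

```text
(array([ 526.30986384, -349.66521112,   30.267     ]), 91.37)
[448.69738969  76.71397854 150.        ] [  0.0674   0.4281  -0.1197 100.67  ] [-0.0033  0.1496 -0.1197 -0.03  ]
time: 4.25
position: [527.8, -350.8, 153.3]
tcp_rot: [-0.012, 1.0, -0.002, 0.002]
contact_force: [0.1, 0.2, -1.8]
grip_width: 9.0
grasp_force: 58.9
[ 527.79251929 -350.83420088  153.34575679] [ 0.14205353  0.18538971 -1.76651799]
[ 527.79251929 -350.83420088  153.34575679] [ 0.14205353  0.18538971 -1.76651799]
[ 527.79251929 -350.83420088  153.34575679] [ 0.14205353  0.18538971 -1.76651799]
```

```bash
python3 -m crank '0.067 0.428 0 0 0 100.7;0.067 0.428 0 0 0 100.7;0.067 0.428 0 0 0 100.7;0.067 0.428 0 0 0 100.7;0.067 0.428 0 0 0 100.7;0.067 0.428 0 0 0 100.7;0.067 0.428 0 0 0 100.7;0.067 0.428 0 0 0 100.7;0.067 0.428 0 0 0 100.7;0.067 0.428 0 0 0 100.7;0.067 0.428 0 0 0 100.7;0.067 0.428 0 0 0 100.7'
python3 -m crank '0 0 0 0 0 0;0 0 0 0 0 0'
echo '[[.417,-.131,.038,-100],[0,0,0,-67],[-.006,.001,.18,0],[0,0,-.12,0],[.067,.428,0,100.7]]'>ch.txt
python3 - <<'E'
from h import *
import pickle
from cell import *
print(cmd(),pose()[0],pose()[2]["contact_force"])
m=camera_model("wrist"); im=camera("wrist"); pickle.dump(m,open("w2.pkl","wb"))
im2=camera("top")
f=lambda i:np.clip(255*(i/255.)**.6,0,255).astype(np.uint8)
o=np.zeros((600,800,3),np.uint8); o[:400,:640]=f(im); o[400:600,:800]=cv2.resize(f(im2)[130:260,190:450],None,fx=3.07,fy=3.07)[:200,:800] if 0 else 0
cv2.imwrite("pics/w2.png",cv2.resize(f(im),(800,500),interpolation=cv2.INTER_CUBIC)); cv2.imwrite("pics/top2.png",im2)
E
```

```text
time: 5.45
position: [447.2, 77.4, 148.8]
tcp_rot: [0.75, 0.662, -0.001, -0.001]
contact_force: [0.0, -0.5, -0.5]
grip_width: 8.8
grasp_force: 59.0
time: 5.65
position: [448.1, 76.6, 149.3]
tcp_rot: [0.747, 0.665, -0.001, -0.001]
contact_force: [-0.6, 1.4, -0.5]
grip_width: 9.2
grasp_force: 59.0
(array([449.09607865,  76.61055804, 150.267     ]), -9.329999999999998) [448.06687879  76.56828846 149.32806646] [-0.64046416  1.4399932  -0.53950709]
```

View pics/w2.png

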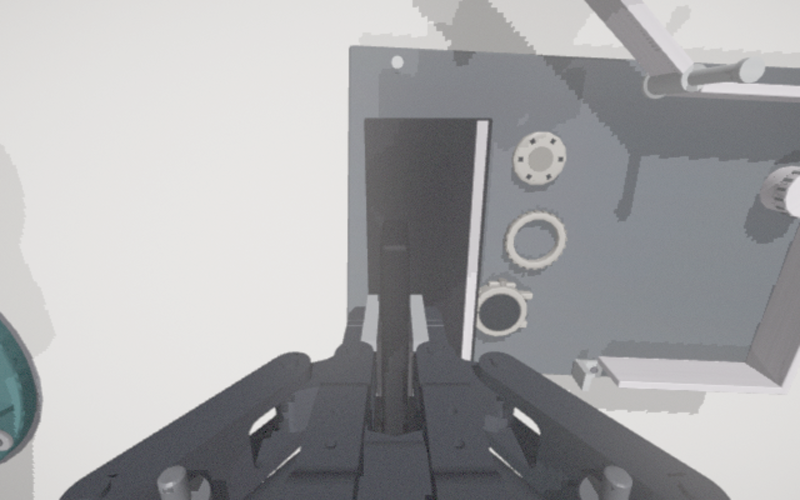

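The wrist view shows the straightedge held level above the landing, with its left end at (366,119) and (491,119). The case back is at (540,158), the bezel at (536,240) and the case at (502,310). The board corner is at (351,46) and the pin head at (752,70).

Run:
```python
from h import *
import pickle
np.set_printoptions(suppress=True,precision=3)
M["w"]=pickle.load(open("w2.pkl","rb"))
W=lambda l:("w",(np.array(l,float)+.5)/1.25-.5)
mod={"w":np.array([[-190,115,25],[0,102,91]]),"top":np.array([[-190,115,25],[-190,-115,25],[130,-115,25]])}
T=px("top",[[190,445],[482,496],[545,97]],4,200,125)
fz=lambda obs:least_squares(lambda p:np.concatenate([(proj(n,(R.from_euler('z',p[2]).as_matrix()@mod[n].T).T+[p[0],p[1],0])-o).ravel() for n,o in obs]),[603,55,-.16])
for o in([W([[351,46],[752,70]])],[T],[T,W([[351,46],[752,70]])]):
    r=fz(o); print(r.x,np.abs(r.fun).max())
    ry=r.x if len(o)==1 and o[0][0]=="w" else None
    if ry is not None: q=ry
def ray(pxl,z):
    f=lambda a: proj("w",[a[0],a[1],z])[0]-W([pxl])[1][0]
    return np.r_[least_squares(f,[500,50]).x,z]
for nm,u,z in(("back",[540,158],31),("bezel",[536,240],31),("case",[502,310],36),("rim",[587,362],43),("tin",[787,190],44)):
    w=ray(u,z); print(nm,w,"shelf",R.from_euler('z',-q[2]).as_matrix()@(w-[q[0],q[1],0]))
m={"w":np.array([[38,80,6],[-12,80,6.]])}
print("se",*fit(m,[W([[491,119],[366,119]])],[449,77,-.16,118]))
```

```text
[604.339  57.83   -0.156] 0.5810706690636493
[602.601  55.296  -0.155] 0.46488002803599215
[604.234  57.695  -0.156] 1.0836288922535573
back [546.807 121.737  31.   ] shelf [-66.761  54.194  31.   ]
bezel [544.454  66.08   31.   ] shelf [-60.44   -1.152  31.   ]
case [518.53   17.235  36.   ] shelf [-78.461 -53.431  36.   ]
rim [577.74  -28.704  43.   ] shelf [-12.834 -89.616  43.   ]
tin [695.508  86.294  44.   ] shelf [85.64  42.281 44.   ]
se [448.084  76.603  -0.114 113.198] [0. 0.]
```

Run:
```python
from h import *
np.set_printoptions(suppress=True)
o=dict(o=(604,57),th=-.156)
for x in(-156,-25): print(sh(x,-4,56,**o), want(sh(x,-4,56,**o),-8.94))
```

```text
[449.27288942  77.28598659  56.        ] [ 0.0007  0.0001  0.0943 -0.39  ]
[578.68211145  56.93277421  56.        ] [ 0.0016  0.1311  0.0943 -0.39  ]
```

```bash
python3 -m crank '0.001 0 0.04 0 0 -0.4;0.001 0 0.07 0 0 -0.4;0.001 0 0.085 0 0 -0.4;0.001 0 0.091 0 0 -0.4;0.001 0 0.094 0 0 -0.4;0.001 0 0.094 0 0 -0.4;0.001 0 0.094 0 0 -0.4'; python3 -m crank '0 0 0.0005 0 0 0;0 0 0.0005 0 0 0'; python3 -m crank '0 0 0.0005 0 0 0;0 0 0.0005 0 0 0'
```

```text
time: 6.45
position: [449.8, 77.5, 57.2]
tcp_rot: [0.746, 0.666, 0.001, 0.0]
contact_force: [-0.9, -0.2, 5.5]
grip_width: 9.1
grasp_force: 60.1
time: 6.65
position: [449.8, 77.5, 57.2]
tcp_rot: [0.746, 0.666, 0.001, 0.001]
contact_force: [-3.3, -1.1, 14.7]
grip_width: 8.9
grasp_force: 61.4
time: 6.85
position: [449.8, 77.5, 57.2]
tcp_rot: [0.746, 0.666, 0.001, 0.001]
contact_force: [-4.2, -0.0, 21.7]
grip_width: 9.2
grasp_force: 62.5
```

```bash
python3 -m crank '0 0 -0.001 0 0 0;0 0.006 -0.001 0 0 0;0 0.012 -0.001 0 0 0;0 0.018 -0.001 0 0 0;0 0.024 -0.001 0 0 0;0 0.03 -0.001 0 0 0;0 0.036 -0.001 0 0 0;0 0.042 -0.001 0 0 0;0 0.048 -0.001 0 0 0;0 0.054 -0.001 0 0 0;0 0.06 -0.001 0 0 0;0 0.066 -0.001 0 0 0'
python3 - <<'E'
from cell import *
import cv2,numpy as np
i=camera("wrist");cv2.imwrite("pics/w3.png",np.clip(255*(i/255.)**.6,0,255).astype(np.uint8))
E
```

```text
time: 8.05
position: [514.0, 70.3, 57.2]
tcp_rot: [0.746, 0.666, -0.001, -0.001]
contact_force: [-6.3, 0.6, 13.5]
grip_width: 8.8
grasp_force: 61.3
```

View pics/w3.png

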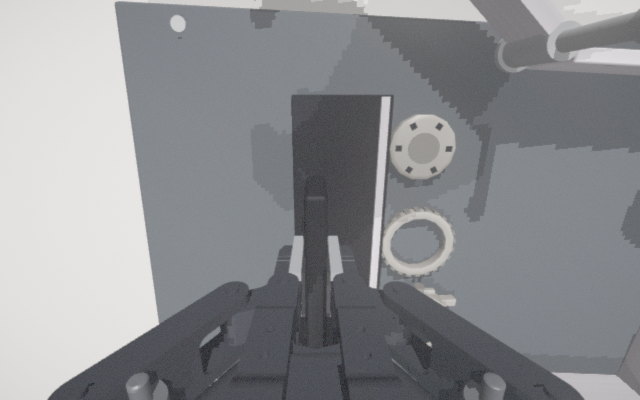

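The parts are lined up on the edge: case back (423,148), bezel (418,242), case (437,300, partly hidden). I'll ease the downforce and keep pushing.

```bash
python3 -m crank '0 0.006 -0.0005 0 0 0;0 0.012 -0.0005 0 0 0;0 0.018 -0.0005 0 0 0;0 0.024 -0.0005 0 0 0;0 0.03 -0.0005 0 0 0;0 0.036 -0.0005 0 0 0;0 0.042 -0.0005 0 0 0;0 0.048 -0.0005 0 0 0;0 0.054 -0.0005 0 0 0;0 0.06 -0.0005 0 0 0;0 0.064 -0.0005 0 0 0;0 0.066 -0.0005 0 0 0'
python3 -m crank '0 0.000 0 0 0 0;0 -0.005 0 0 0 0;0 -0.02 0 0 0 0;0 -0.04 0 0 0 0;0 -0.065 -0.02 0 0 0;0 -0.065 -0.06 0 0 0;0 -0.065 -0.095 0 0 0;0 -0.065 -0.095 0 0 0;0 -0.065 -0.095 0 0 0'
python3 - <<'E'
from cell import *
import cv2,numpy as np,pickle
pickle.dump(camera_model("wrist"),open("w4.pkl","wb"))
i=camera("wrist");cv2.imwrite("pics/w4.png",np.clip(255*(i/255.)**.6,0,255).astype(np.uint8))
cv2.imwrite("pics/top4.png",camera("top"))
E
echo '[[.417,-.131,.038,-100],[0,0,0,-67],[-.006,.001,.18,0],[0,0,-.12,0],[.067,.428,0,100.7],[.001,0,.095,-.4],[0,.066,-.001,0],[0,.066,-.0005,0],[0,-.065,-.095,0]]'>ch.txt
python3 -c "
from h import *
print(cmd(),pose()[0],want([540,-290,150],-9),want([540,-290,33],-9))"
```

```text
time: 9.3
position: [580.9, 62.7, 57.2]
tcp_rot: [0.746, 0.666, 0.0, -0.0]
contact_force: [-4.5, 0.3, 7.7]
grip_width: 8.8
grasp_force: 60.4
time: 10.2
position: [516.4, 70.1, 152.4]
tcp_rot: [0.746, 0.666, 0.001, 0.001]
contact_force: [-0.9, -0.4, -1.9]
grip_width: 8.9
grasp_force: 59.3
(array([515.44607369,  67.19707581, 151.767     ]), -8.929999999999998) [514.85263197  70.01392936 150.65760427] [-0.3491  0.0797  0.0018  0.07  ] [-0.3491  0.0797  0.1188  0.07  ]
```

View pics/w4.png

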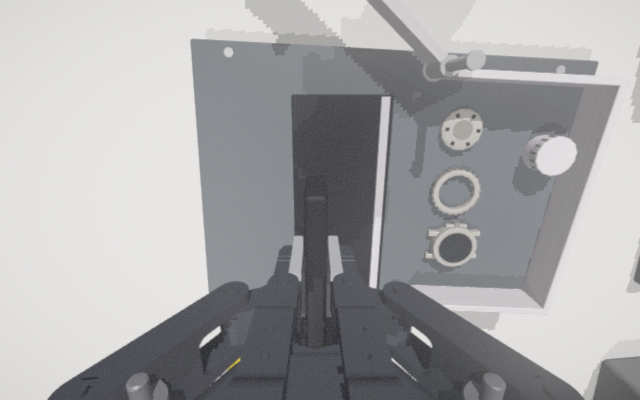

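Run:
```python
from h import *
import pickle
np.set_printoptions(suppress=True,precision=2)
M["w"]=pickle.load(open("w4.pkl","rb"))
def ray(u,z): return np.r_[least_squares(lambda a: proj("w",[a[0],a[1],z])[0]-u,[600,50]).x,z]
th=-.156
for o in((604,57),):
  for nm,u,z in(("back",[462,129],31),("backrear",[442,131],31),("bezelrear",[432,194],31),("case",[455,246],36),("caselug",[427,256],31),("caselug2",[429,234],31),("pinhead",[476,60],91),("corner",[193,40],25),("tin",[556,155],44)):
    w=ray(u,z); print(nm,w,R.from_euler('z',-th).as_matrix()@(w-[o[0],o[1],0]))
p,r,s=pose(); print(p,r.as_matrix()[:,1], np.degrees(np.arctan2(*r.as_matrix()[:2,1][::-1])))
```

```text
back [641.4  110.16  31.  ] [28.69 58.32 31.  ]
backrear [625.14 110.34  31.  ] [12.59 55.98 31.  ]
bezelrear [617.53  56.35  31.  ] [13.47  1.46 31.  ]
case [637.04   5.54  36.  ] [ 40.63 -45.7   36.  ]
caselug [613.48  -5.12  31.  ] [ 19.01 -59.89  31.  ]
caselug2 [615.19  17.67  31.  ] [ 17.16 -37.11  31.  ]
pinhead [619.6  158.63  91.  ] [ -0.38 102.82  91.  ]
corner [435.95 200.05  25.  ] [-188.24  115.21   25.  ]
tin [710.75  83.28  44.  ] [101.37  42.55  44.  ]
[514.85  70.01 150.66] [ 0.99 -0.11 -0.  ] -6.467128237058692
```

```bash
python3 -m crank '-0.355 0.065 0 0 0 0;-0.355 0.065 0 0 0 0;-0.355 0.065 0 0 0 0;-0.355 0.065 0 0 0 0;-0.355 0.065 0 0 0 0;-0.355 0.065 0 0 0 0;-0.355 0.065 0 0 0 0;-0.355 0.065 0.03 0 0 0;-0.355 0.065 0.07 0 0 0;-0.355 0.065 0.1 0 0 0;-0.355 0.065 0.115 0 0 0;-0.355 0.065 0.119 0 0 0'
python3 -m crank '0 0 0.0005 0 0 0;0 0 0.001 0 0 0;0 0 0.001 0 0 0'
```

```text
time: 11.5
position: [538.1, -288.7, 31.2]
tcp_rot: [0.746, 0.666, -0.001, -0.003]
contact_force: [-12.2, 4.8, 35.5]
grip_width: 9.2
grasp_force: 66.6
time: 11.8
position: [540.4, -289.8, 31.6]
tcp_rot: [0.746, 0.666, 0.0, -0.0]
contact_force: [1.0, -0.3, -1.4]
grip_width: 9.0
grasp_force: 61.2
```

```bash
python3 -m crank '0 0 0.0005 0 0 0;0 0 0.0005 0 0 0;0 0 0.0005 0 0 0'; python3 -m crank '0 0 0.0005 0 0 0;0 0 0.0005 0 0 0;0 0 0.0005 0 0 0'
```

```text
time: 12.1
position: [540.5, -289.9, 31.4]
tcp_rot: [0.746, 0.666, 0.0, 0.0]
contact_force: [1.2, 0.2, -0.2]
grip_width: 9.0
grasp_force: 61.6
time: 12.4
position: [540.5, -290.0, 31.3]
tcp_rot: [0.746, 0.666, 0.0, 0.0]
contact_force: [-1.6, 2.0, 5.1]
grip_width: 8.7
grasp_force: 62.2
```

```bash
python3 -m crank '0 0 0 0 0 0;0 0 0 0 0 0;0 0 0 0 0 0;0 0 0 0 0 0' 50; python3 -m crank '0 0 -0.03 0 0 0;0 0 -0.08 0 0 0;0 0 -0.13 0 0 0;0 0 -0.16 0 0 0;0 0 -0.16 0 0 0'
python3 - <<'E'
from h import *
from cell import camera
np.set_printoptions(suppress=True)
cv2.imwrite("pics/top5.png",camera("top"))
o=dict(o=(604,57),th=-.156); 
# knob angle from the first pictures
T=px("top",[[92,328]],4,200,125)[1][0]; S=px("scene",[[462,130]],4.5,295,150)[1][0]
f=lambda p,n,z: proj(n,sh(-152*np.sin(p),102-152*np.cos(p),z,**o))[0]
for z in(93,):
  r=least_squares(lambda p:f(p[0],"top",z)-T,[2.2]); print(r.x,r.fun); a=r.x[0]
  r=least_squares(lambda p:f(p[0],"scene",z)-S,[2.2]); print(r.x,r.fun)
k=sh(-152*np.sin(a),102-152*np.cos(a),0,**o); print(k, shift([k[0]-60,k[1],190],-8.9+90-np.degrees(a)))
E
```

```text
time: 12.8
position: [540.4, -290.0, 30.6]
tcp_rot: [0.746, 0.666, -0.0, -0.0]
contact_force: [0.4, 0.2, 0.3]
grip_width: 42.8
grasp_force: 0.0
time: 13.3
position: [543.3, -292.0, 196.3]
tcp_rot: [0.746, 0.666, 0.001, 0.005]
contact_force: [0.4, 0.1, 0.8]
grip_width: 42.8
grasp_force: 0.0
[2.22101892] [-1.25273539  1.15447537]
[2.27433367] [ 1.95922497 -4.3960805 ]
[514.62866543 267.45635862   0.        ] [ 0.5451 -0.1496  0.0013  0.33    0.05   39.69  ]
```

```bash
python3 -c "
from h import *
print(shift([480,235,190],-46))"
```

```text
[ 5.157e-01 -1.207e-01  1.500e-03  3.200e-01  5.000e-02  3.953e+01]
```

```bash
python3 -m crank '0.516 -0.121 0 0 0 39.5;0.516 -0.121 0 0 0 39.5;0.516 -0.121 0 0 0 39.5;0.516 -0.121 0 0 0 39.5;0.516 -0.121 0 0 0 39.5;0.516 -0.121 0 0 0 39.5;0.516 -0.121 0 0 0 39.5;0.516 -0.121 0 0 0 39.5;0.516 -0.121 0 0 0 39.5;0.516 -0.121 0 0 0 39.5;0.516 -0.121 0 0 0 39.5;0.516 -0.121 0 0 0 39.5'
python3 -m crank '0 0 0 0 0 0;0 0 0 0 0 0'
python3 - <<'E'
from cell import *
import cv2,numpy as np,pickle
pickle.dump(camera_model("wrist"),open("w6.pkl","wb"))
i=camera("wrist");cv2.imwrite("pics/w6.png",np.clip(255*(i/255.)**.6,0,255).astype(np.uint8))
E
```

```text
time: 14.55
position: [476.5, 240.0, 189.2]
tcp_rot: [0.926, 0.377, -0.001, -0.001]
contact_force: [-0.7, -1.0, -0.2]
grip_width: 42.9
grasp_force: 0.0
time: 14.75
position: [477.7, 235.2, 189.8]
tcp_rot: [0.927, 0.375, -0.001, 0.0]
contact_force: [-0.6, -0.5, 0.0]
grip_width: 42.6
grasp_force: 0.0
```

View pics/w6.png

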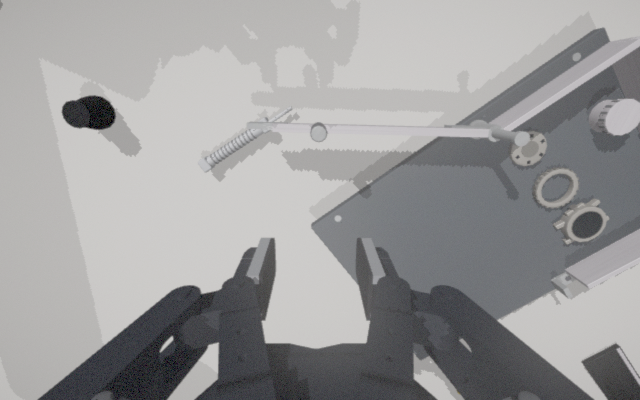

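The knob's top is at (318,131), with the gate panel running right to the pin head at (521,138).

Run:
```python
from h import *
import pickle
np.set_printoptions(suppress=True,precision=2)
M["w"]=pickle.load(open("w6.pkl","rb"))
def ray(u,z): return np.r_[least_squares(lambda a: proj("w",[a[0],a[1],z])[0]-u,[600,50]).x,z]
k=ray([318,131],93); h=ray([523,138],91); print("knob",k,"pin",h,np.linalg.norm(k[:2]-h[:2]))
w=R.from_euler('z',.156).as_matrix()@(k-[604,57,0]); a=np.arctan2(-w[0],-(w[1]-102)); print(w,a)
T=px("top",[[92,328]],4,200,125)[1][0]
r=least_squares(lambda P:np.r_[proj("w",P)[0]-[318,131],proj("top",P)[0]-T],[515,268,90]);print("tri",r.x,r.fun)
yaw=-8.94+90-np.degrees(a); print(yaw,shift([k[0],k[1],82],yaw))
```

```text
knob [517.26 271.96  93.  ] pin [620.53 157.72  91.  ] 153.99963348812207
[-119.09  198.88   93.  ] 2.253702831613108
tri [516.   270.06  73.05] [ 0.41 -0.1  -0.83  1.33]
-48.06766052811392 [ 0.05  0.    0.11 -0.03  0.1   2.03]
```

```bash
python3 -m crank '0.027 0.0005 0.02 0 0 2;0.054 0.0005 0.04 0 0 2;0.054 0.0005 0.07 0 0 2;0.054 0.0005 0.095 0 0 2;0.054 0.0005 0.108 0 0 2;0.054 0.0005 0.108 0 0 2;0.054 0.0005 0.108 0 0 2'; python3 -m crank '0 0 0 0 0 0;0 0 0 0 0 0;0 0 0 0 0 0;0 0 0 0 0 0;0 0 0 0 0 0;0 0 0 0 0 0' 0;  python3 -m crank '0 0 -0.005 0 0 0;0 0 -0.01 0 0 0;0 0 -0.0145 0 0 0;0 0 -0.0145 0 0 0;0 0 -0.0145 0 0 0'
```

```text
time: 15.5
position: [518.0, 273.0, 83.4]
tcp_rot: [0.934, 0.358, 0.0, -0.0]
contact_force: [0.5, -0.0, -0.1]
grip_width: 42.6
grasp_force: 0.0
time: 16.1
position: [519.1, 273.2, 83.8]
tcp_rot: [0.933, 0.359, 0.002, 0.001]
contact_force: [3.6, -3.6, -0.6]
grip_width: 9.9
grasp_force: 58.5
time: 16.6
position: [519.1, 273.1, 98.4]
tcp_rot: [0.933, 0.359, 0.002, 0.001]
contact_force: [3.6, -3.5, -1.3]
grip_width: 9.6
grasp_force: 58.5
```

```bash
python3 -m crank '-0.0159 0.0008 0 0 0 -6;-0.0316 0.0033 0 0 0 -12;-0.047 0.0074 0 0 0 -18;-0.0618 0.0131 0 0 0 -24;-0.076 0.0204 0 0 0 -30;-0.0893 0.029 0 0 0 -36;-0.1017 0.039 0 0 0 -42;-0.113 0.0503 0 0 0 -48;-0.123 0.0627 0 0 0 -54;-0.1316 0.076 0 0 0 -60;-0.1389 0.0902 0 0 0 -66;-0.1446 0.105 0 0 0 -72'; python3 -m crank '0 0 0 0 0 0'
python3 - <<'E'
from h import *
p,r,s=pose(); y=r.as_matrix()[:2,1]; d=np.array([619.9,157.8])-p[:2]
w=R.from_euler('z',.156).as_matrix()@(p-[604,57,0])
print(p,np.degrees(np.arctan2(y[1],y[0])),"pin dir",np.degrees(np.arctan2(d[1],d[0])),np.hypot(*d),"a",np.degrees(np.arctan2(-w[0],102-w[1])))
print(s["contact_force"],s["joint_pos"])
E
```

```text
time: 17.8
position: [479.8, 98.3, 97.7]
tcp_rot: [0.543, 0.84, -0.0, -0.0]
contact_force: [-0.3, -0.5, -0.9]
grip_width: 9.9
grasp_force: 58.7
time: 17.9
position: [480.2, 97.5, 97.6]
tcp_rot: [0.544, 0.839, -0.0, -0.0]
contact_force: [-1.0, -0.0, -1.4]
grip_width: 9.6
grasp_force: 58.7
[480.2469072   97.52388722  97.5975684 ] 24.036195671513568 pin dir 23.345663425929324 152.10587135892527 a 57.72172330163513
[-1.0002914  -0.02366484 -1.3801493 ] [ 5.93936450e-02  4.04500959e-01  1.90530924e+00 -2.08778961e-04
  8.32429963e-01 -3.59976506e-01]
```

```bash
python3 -m crank '-0.0185 0.0009 0 0 0 -7;-0.0369 0.0041 0 0 0 -14;-0.0546 0.0094 0 0 0 -21;-0.0716 0.0169 0 0 0 -28;-0.0875 0.0265 0 0 0 -35;-0.1022 0.0378 0 0 0 -42;-0.1153 0.0509 0 0 0 -49;-0.1221 0.059 0 0 0 -53;-0.1221 0.059 0 0 0 -53'
cat > g.py <<'E'
from h import *
p,r,s=pose(); y=r.as_matrix()[:2,1]; d=np.array([619.9,157.8])-p[:2]
w=R.from_euler('z',.156).as_matrix()@(p-[604,57,0])
print(p,np.degrees(np.arctan2(y[1],y[0])),"pin dir",np.degrees(np.arctan2(d[1],d[0])),np.hypot(*d),"a",np.degrees(np.arctan2(-w[0],102-w[1])))
print(s["contact_force"])
E
python3 g.py
```

```text
time: 18.8
position: [585.1, 10.5, 97.5]
tcp_rot: [0.113, 0.994, -0.001, 0.001]
contact_force: [-0.6, -5.7, -1.1]
grip_width: 9.6
grasp_force: 58.8
[585.08102095  10.51399425  97.50438182] 76.96854860824385 pin dir 76.6992474404567 151.34572604276144 a 4.346641898071726
[-0.56912074 -5.66419561 -1.13447646]
```

```bash
python3 -m crank '-0.004 0 0 0 0 -1.5;-0.008 0 0 0 0 -3;-0.011 0.0003 0 0 0 -4.3;-0.011 0.0003 0 0 0 -4.3';python3 g.py; python3 -m crank '-0.002 0 0 0 0 0;-0.002 0 0 0 0 0'; python3 g.py
```

```text
time: 19.2
position: [593.4, 8.9, 97.2]
tcp_rot: [0.077, 0.997, -0.001, -0.001]
contact_force: [-2.9, -5.5, -0.9]
grip_width: 9.7
grasp_force: 58.8
[593.3573587    8.86582878  97.17710396] 81.18318815998649 pin dir 79.89499431640725 151.2808618582819 a 1.1498645634728712
[-2.91515743 -5.52529905 -0.88758688]
time: 19.4
position: [594.3, 8.7, 96.9]
tcp_rot: [0.077, 0.997, -0.001, -0.002]
contact_force: [-2.8, -6.0, -1.4]
grip_width: 9.9
grasp_force: 58.8
[594.33469135   8.71671648  96.91050891] 81.15390421509544 pin dir 80.26936959803497 151.25941435412193 a 0.7753703436622834
[-2.84819594 -6.03063272 -1.36500545]
```

```bash
python3 -m crank '-0.003 0 0 0 0 0;-0.003 0 0 0 0 0;-0.003 0 0 0 0 0'; python3 g.py
```

```text
time: 19.7
position: [596.0, 8.5, 96.5]
tcp_rot: [0.077, 0.997, -0.001, -0.003]
contact_force: [-5.2, -5.4, -1.7]
grip_width: 9.8
grasp_force: 58.8
[596.01914526   8.46424897  96.51488012] 81.15987043155967 pin dir 80.9145360248827 151.2331371067933 a 0.13000181358033736
[-5.15164675 -5.36811934 -1.65725281]
```

```bash
python3 -m crank '0 0 0.004 0 0 0;0 0 0.008 0 0 0;0 0 0.011 0 0 0;0 0 0.011 0 0 0;0 0 0.011 0 0 0'; python3 g.py;  python3 -m crank '0 0 0.0015 0 0 0;0 0 0.003 0 0 0;0 0 0.003 0 0 0'; python3 g.py
```

```text
time: 20.2
position: [596.0, 8.3, 85.6]
tcp_rot: [0.077, 0.997, -0.001, -0.003]
contact_force: [-4.6, -6.8, -0.4]
grip_width: 9.9
grasp_force: 58.9
[596.00914526   8.28784216  85.63470153] 81.16733086563931 pin dir 80.92134050980924 151.4089108419994 a 0.12321535653123718
[-4.55416052 -6.8294428  -0.37248302]
time: 20.5
position: [596.5, 7.5, 83.4]
tcp_rot: [0.077, 0.997, -0.001, -0.002]
contact_force: [-6.0, -10.3, 6.1]
grip_width: 10.0
grasp_force: 59.8
[596.49158633   7.50534721  83.37933288] 81.17590924905639 pin dir 81.14730012438606 152.10666155462965 a -0.10273368025726053
[ -6.02376584 -10.31903214   6.10173955]
```

```bash
python3 -m crank '0 0 -0.002 0 0 0;0 0 -0.002 0 0 0;0 0 -0.002 0 0 0;0 0 -0.002 0 0 0;0 0 -0.002 0 0 0' 50; python3 -m crank '0 0 -0.02 0 0 0;0 0 -0.05 0 0 0;0 0 -0.09 0 0 0;-0.06 0 -0.12 0 0 0;-0.12 0 -0.15 0 0 0;-0.16 0 -0.15 0 0 0;-0.16 0 -0.15 0 0 0;-0.16 0 -0.15 0 0 0'
python3 - <<'E'
from h import *
from cell import camera,camera_model
np.set_printoptions(suppress=True,precision=1,linewidth=150)
o=dict(o=(604,57),th=-.156)
M["wrist"]=camera_model("wrist"); ims={n:camera(n) for n in("top","scene","wrist")}
for n in ims: cv2.imwrite(f"pics/end_{n}.png",ims[n])
xs=range(-30,31,4)
print("x",list(xs))
for n in ims:
  g=cv2.cvtColor(ims[n],cv2.COLOR_BGR2GRAY).astype(np.float32)
  for z,a in((58,0),(58,.05),(68,0),(68,.05)):
    v=[]
    for x in xs:
      ys=np.linspace(-65,80,40); r=102-ys
      q=proj(n,np.array([sh(x-r_*np.sin(a),y,z,**o) for y,r_ in zip(ys,r)])).astype(np.float32)
      v.append(np.median(cv2.remap(g,q[None,:,0],q[None,:,1],cv2.INTER_LINEAR)))
    print(n,z,a,np.array(v))
  for nm,P in(("knobtop",sh(0,-50,93,**o)),("tabtop",sh(0,-101,49,**o)),("rim",sh(-8,-106,43,**o))): print(nm,proj(n,P)[0])
  cc=proj(n,sh(0,-50,93,**o))[0].round().astype(int); 
  if n=="top": print(g[cc[1]-6:cc[1]+7,cc[0]-6:cc[0]+7].astype(int))
E
```

```text
time: 21.0
position: [599.8, 8.6, 85.3]
tcp_rot: [0.076, 0.997, 0.0, 0.0]
contact_force: [0.2, 1.1, 0.4]
grip_width: 42.5
grasp_force: 0.0
time: 21.8
position: [761.2, -16.5, 235.6]
tcp_rot: [0.076, 0.997, 0.0, 0.002]
contact_force: [0.8, 0.2, 0.2]
grip_width: 42.8
grasp_force: 0.0
x [-30, -26, -22, -18, -14, -10, -6, -2, 2, 6, 10, 14, 18, 22, 26, 30]
top 58 0 [52.4 52.8 52.6 52.5 53.  51.8 52.8 52.7 52.9 52.  52.  52.5 51.4 51.7 51.9 51.6]
top 58 0.05 [52.3 52.8 52.7 52.4 52.9 52.2 52.  52.8 52.9 52.8 51.9 52.  52.1 52.  51.5 51.8]
top 68 0 [52.9 52.5 52.8 52.7 52.6 51.5 53.  53.  53.  52.  52.1 52.1 51.5 51.4 51.  51.7]
top 68 0.05 [52.6 52.9 52.7 52.6 52.7 52.  52.8 52.9 53.  52.  51.4 52.  52.2 51.6 51.2 51.3]
knobtop [308.3 181.6]
tabtop [324.9 186.4]
rim [326.  189.4]
[[50 51 49 50 49 49 47 47 46 44 41 42 42]
 [51 50 50 49 49 50 48 47 46 43 43 43 41]
 [51 51 49 50 50 49 48 46 47 43 42 42 42]
 [51 50 49 50 49 49 48 47 46 44 44 43 41]
 [50 50 50 49 49 49 49 47 45 43 44 43 43]
 [49 51 50 49 50 49 48 47 44 44 43 43 43]
 [50 49 50 49 48 49 49 46 44 44 43 43 43]
 [51 50 49 49 49 49 4
[... 407 characters left out ...]
.1 19.2 19.5]
scene 68 0 [37.6 38.1 45.1 47.1 50.3 52.7 52.8 48.2 32.3 25.  24.5 20.2 21.3 20.3 20.2 19.7]
scene 68 0.05 [38.  37.8 40.6 44.7 44.8 52.2 52.5 53.2 47.3 33.2 25.4 24.2 21.3 21.4 21.7 19.4]
knobtop [336.6 211.5]
tabtop [321.7 220.5]
rim [319.8 219.7]
wrist 58 0 [ 0.   0.   0.   0.   0.   0.   0.   0.   0.  55.5 77.3 51.4 62.3 71.9 74.8 79.1]
wrist 58 0.05 [ 0.   0.   0.   0.   0.   0.   0.   0.   0.   0.   0.  75.9 53.6 61.9 63.3 73.1]
wrist 68 0 [ 0.   0.   0.   0.   0.   0.   0.   0.   0.   0.  83.1 71.1 62.4 63.1 73.6 75.8]
wrist 68 0.05 [ 0.   0.   0.   0.   0.   0.   0.   0.   0.   0.   0.  78.8 74.6 53.5 63.2 67.9]
knobtop [313.7 -23.8]
tabtop [257.8  -5.9]
rim [253. -14.]
```

```bash
python3 -m crank '0.05 -0.05 -0.02 0 0 0;0.1 -0.1 -0.04 0 0 0;0.15 -0.15 -0.05 0 0 0;0.2 -0.2 -0.05 0 0 0;0.2 -0.25 -0.05 0 0 0;0.2 -0.3 -0.05 0 0 0;0.2 -0.35 -0.05 0 0 0;0.2 -0.38 -0.05 0 0 0;0.2 -0.38 -0.05 0 0 0'
cat > e.py <<'E'
from h import *
from cell import camera
np.set_printoptions(suppress=True,precision=0,linewidth=170)
o=dict(o=(604,57),th=-.156); xs=range(-30,31,3); print("x",list(xs))
for n in("top","scene"):
  im=camera(n); cv2.imwrite(f"pics/end_{n}.png",im); g=cv2.cvtColor(im,cv2.COLOR_BGR2GRAY).astype(np.float32)
  g0=cv2.cvtColor(cv2.imread(f"pics/{n}0.png"),cv2.COLOR_BGR2GRAY).astype(np.float32)
  for z,a in((58,-.05),(58,0),(58,.05),(58,.1)):
   for G in(g,g0) if a==0 else (g,):
    v=[]
    for x in xs:
      P=[sh(x-(102-y)*np.sin(a),y,z,**o) for y in np.linspace(-80,80,60) if abs(y+50)>12]
      q=proj(n,np.array(P)).astype(np.float32)
      v.append(np.median(cv2.remap(G,q[None,:,0],q[None,:,1],cv2.INTER_LINEAR)))
    print(n,a,np.array(v))
  c=proj(n,sh(0,-50,93,**o))[0].round().astype(int); print("knobtop",c); print(g[c[1]-5:c[1]+6,c[0]-6:c[0]+7])
E
python3 e.py
```

```text
time: 22.85
position: [501.1, -358.8, 285.2]
tcp_rot: [0.075, 0.997, 0.001, -0.0]
contact_force: [0.6, 0.4, 0.9]
grip_width: 42.9
grasp_force: 0.0
x [-30, -27, -24, -21, -18, -15, -12, -9, -6, -3, 0, 3, 6, 9, 12, 15, 18, 21, 24, 27, 30]
top -0.05 [ 52.  53.  53.  53.  53.  51.  45.  75. 111.  98.  67.  50.  51.  53.  56.  53.  53.  54.  53.  54.  52.]
top 0 [ 52.  52.  53.  53.  53.  53.  52.  44.  50.  97. 123.  86.  51.  50.  52.  55.  54.  54.  53.  53.  53.]
top 0 [50. 50. 50. 51. 50. 50. 50. 50. 41. 44. 50. 51. 50. 50. 50. 50. 50. 50. 51. 50. 51.]
top 0.05 [ 52.  52.  52.  53.  53.  53.  53.  52.  49.  51.  70. 112. 103.  63.  50.  51.  52.  57.  54.  53.  54.]
top 0.1 [52. 52. 52. 52. 52. 52. 53. 52. 52. 52. 54. 55. 81. 98. 63. 58. 52. 52. 52. 57. 54.]
knobtop [308 182]
[[ 59.  59.  57.  64. 113.  59.  80. 114. 119. 118. 111.  72.  70.]
 [ 52.  60.  56.  65. 126.  42.  40.  40.  45.  39.  51.  95.  88.]
 [ 50.  50.  52.  56.  46.  54.  44.  59.  58.  57.  77. 136.  89.]
 [ 49.  48.  49.  51.  57.  59.  69.  65.  56.  56.  57.  56.  55.]
 [ 65.  62.  47.  48.  57.  74. 105. 116.
[... 1002 characters left out ...]
45.  44.  44.  44.]
 [ 44.  44.  44.  45.  45.  45.  45.  45.  44.  45.  44.  44.  45.]
 [ 44.  45.  45.  45.  46.  45.  44.  45.  44.  43.  44.  44.  44.]
 [ 44.  44.  44.  43.  45.  45.  44.  43.  44.  45.  44.  46.  45.]
 [ 46.  44.  46.  43.  45.  45.  45.  43.  45.  45.  44.  43.  43.]
 [ 44.  44.  44.  50.  73.  87.  85.  56.  44.  45.  45.  45.  46.]
 [ 43.  45.  44.  50.  74.  91.  90.  68.  44.  44.  44.  43.  45.]
 [ 44.  44.  44.  43.  53.  81.  80.  49.  43.  44.  44.  44.  45.]
 [ 44.  43.  44.  41.  37.  52.  56.  61.  45.  52.  51.  44.  46.]
 [ 43.  44.  44.  41.  37.  45.  50.  56.  51.  52.  52.  54.  69.]
 [ 43.  44.  45.  44.  38.  46.  47.  81.  93. 113. 129. 126. 109.]]
```

The pictures show the gate shut at angle 0, with its height back at the seated value. The straightedge was released in contact with the bench. I'm handing in the job.

```bash
python3 -c "
from cell import *
print(close_job())"
```

```text
the job is handed in; nothing more can be done
None
```

I handed the job in at about 23 s, with all three parts at least 12 mm behind the gate line, the straightedge laid on the bench clear of the shelf, and the gate shut with its tab down behind the rim; I judged the tab and the straightedge's lie from gripper height and contact force, not from a picture.

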